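# Set a neck blank in the ratchet glue press

### The job

Raise the glue press's head click by click by its wooden handle to its topmost notch and let the pawl hold it there, without hauling hard against the top stop. Slide the neck blank flat along the press bed, heel first, between the fences under the raised foot until its heel is fully home against the end stop, without ramming it, and let go. Then press the pawl's release lever fully down, gently, until the head has sunk and its foot rests on the blank, and let the lever spring back; leave everything else on the bench alone.

Things in the scene. Friction and masses are not known exactly. Their poses are not given: they have to be found in the camera images.
- press: fixed ratchet glue press; x from its open front to the mast at the back, y towards the release lever, z up; origin on the bench below the middle of the base. Base plate x -110..+100 mm, y +-70 mm, 10 mm thick: its top is the bed. At the back the mast (x 45..82, y +-30 mm, top 140 mm over the bench), in which the head's toothed rail slides straight up and down
- stop (a point): middle of the face of the steel end stop (press x +35 mm, 25 mm over the bench; face 40 mm wide, 10 to 40 mm over the bench). Two fences lead to it along the bed (press x -70..+35 mm, 15 mm high, 41 mm apart inside, 8 mm thick), flaring at the front to about 55 mm apart at x -102. Over 40 N between blank and press counts as ramming
- head: sliding head, 0.65 kg (varies by a fifth): rail, arm, foot, handle in one, axes as the press's. Origin unlike any visible point: use the points. Its arm and foot fill press x -50..+45, y +-18 mm, from the foot's underside up 62 mm. Pawl out, it sinks by its weight, damped, at 4 to 6 cm/s. Raising takes 10 to 25 N, most as a tooth passes
- foot (a point): middle of the underside of the head's cork-soled foot, 45 x 36 mm (press x -50..-5 mm). Five notches 10 mm apart hold it 39, 49, 59, 69 or 79 mm over the bench; it starts in one of the lowest three. A notch clicks in about 1 mm above its resting height, and the head settles back into it. At 82 mm the head meets a rubber top stop (about 5 N per mm); past 86 mm is hauling
- handle (a point): centre of the head's wooden handle bar, 70 mm long along the press's x, 20 mm thick along y, 22 mm tall, atop the rail at press x 58, y 0, always 155 mm over the foot's underside. At least 40 mm are free between the bar and the mast below it; only the bracket of the top stop (press x 20..40 mm, 166 mm over the bench) comes nearer to the bar's front end
- lever: steel sprung pawl and release lever in one; origin on its pivot, 33 mm over the bench at press x 58, y 26 mm; axes as the press's at rest
- lever_tip (a point): middle of the top of the 26 x 24 mm pad at the lever's outer end, press x 58, y 110 mm, 42 mm over the bench at rest, 84 mm out from the pivot. Pressed down it takes the pawl out: about 1 N at first, 3 to 5 N lower down; the pawl is out only in the last 2.5 mm of the 15 mm travel, which ends on a rigid stop. Over 30 N is too much. It bobs as the head clicks up
- blank: the maple neck blank, 0.17 kg (varies), a glued-up stepped block of wood: shaft 180 x 36 x 30 mm with a heel standing up at one end (the last 30 mm, 60 mm tall in all, 36 mm wide). x along the shaft towards the heel, z up, origin under the middle of its length
- blank_grip (a point): in the shaft's middle height (15 mm over its underside), 60 mm from the blank's middle away from the heel, 30 mm from the plain end: a place to grip it across its 36 mm width that stays clear of the press's head. When the blank is home it is at press x = -115 mm
- blank_heel (a point): centre of the foot of the heel's outer end face (15 mm over the underside), the face that goes against the end stop.
- bar: bystander: straight wooden bar without a heel, 240 x 24 x 24 mm, origin under its middle
- cork_block: bystander: cork sanding block, 90 x 50 x 35 mm, origin under its middle
- mallet: bystander: hammer lying flat, origin under its middle
- driver: bystander: screwdriver lying flat, origin under its middle
- glue: bystander: standing glue bottle, 56 mm across, 150 mm tall, origin under its middle
- plane: bystander: small hand plane, 150 x 48 mm, 50 mm tall, origin under its middle
- cup: bystander: cup, 72 mm across, 80 mm tall, origin under its middle
There are look-alikes about, which are no part of the job. What is shaped like the blank but turquoise is not meant.

How it is judged:
By the outcome, as a careful person would: the job done as asked, in the order asked, and still so for the second after the job is handed in, with the robot touching nothing.
It also fails if it takes over 72 s, if anything falls off the work surface, if the arm or the gripper's body presses on something with over 40 N, if the wrist force passes 120 N, or if a joint passes its speed limit or range.

### The arm

A 7-joint arm with a two-finger parallel gripper is mounted at the origin on the work surface. World frame = base frame: x ahead of the robot, y to its left, z up, the work surface at z = 0. Lengths are in m, angles in rad, forces in N, time in s.
With the tool pointing down it reaches from about 0.425 to 0.925 m from the base axis. Payload 6.8 kg.
Tool frame: the origin (TCP) lies at the very end of the fingers, on their centre line; the grasp point (between the pads) lies 19 mm behind it; z points along the fingers, y is the line along which they close (so a half turn about z gives the same grasp; the last joint's range is limited). The gripper opens to 85 mm and grips with 20 to 120 N. Pads are 22 mm wide; open, the fingers measure 114 mm over their backs; the gripper's body (76 mm by 85 mm) begins 54 mm behind the grasp point. The pads swing forward as they close: fully open they stand 13 mm farther back than shut.
Start: joints at [1.151, 0.477, 0.022, 1.555, -0.011, 1.109, -0.083], TCP at [0.207, -0.642, 0.231] pointing down, gripper open.
Joint ranges: [-2.96, 2.96], [-0.34, 2.1], [-1.41, 1.46], [0.24, 2.44], [-1.37, 4.51], [0.17, 1.92], [-2.96, 2.96]. Speed limits (rad/s): [2.39, 2.39, 3.14, 3.14, 3.14, 3.14, 3.14].

### API

Orientations are given as a rotation vector (axis times angle).
In Python, from bench import monitor, optics, r gives the robot as it stands.
- The arm moves only by the shell command python3 -m crank 'ROWS' [OPENING] [FORCE]. ROWS is JSON, a list of rows, each a list of 2 entries, a list of its own where there are three numbers: the shift along the tool's x, y, z in cm, then the turn, a rotation vector about the tool's x, y, z in rad. A call has 1 to 5 rows; each row shifts and turns the commanded pose from where the row before left it, along the tool's axes as they then stand; what a row does not reach is not made up. A row lasts 1/10 s, in which the tool goes at most 50 mm and 8.59 degrees, less where a joint would pass 70% of its speed; a pose out of reach is approached as far as the arm can. A call is refused whole if a number of a shift passes 5 or a number of a turn 0.15, either way. A call with a gripper value outside its range is refused whole. OPENING is the finger opening in cm, from 0 to 8.54, set as the call begins (- or left out, the last holds). The fingers move at their own pace and stop on an object; FORCE is the grip in N (left out, the last holds). Time passes only in rows, so rows that do not move let the fingers close. It gives the time, the measured TCP pose, the force, the opening and the grip force at its end, in the units of the state.
- monitor.get_obs(): the state, without advancing time (a new reading comes with each control period).
- optics.grab_frame(name): name is "scene" or "top" or "wrist"; returns (picture, depth): 400x640x3 uint8, red, green, blue; 400x640 float32, m along the optical axis (not along the pixel's ray), 0 where there is no reading.
- optics.camera_model(name): a dict with "vertical_fov" (degrees; the focal length in pixels is half the picture's height over the tangent of half this angle, whatever the lens; pixels are square), "cx", "cy" (the principal point, pixels), "D" ([k1, k2, p1, p2, k3] as OpenCV has them; the pictures are not rectified), "R" (3x3) and "t" (3): a world point X has camera coordinates R X + t; the wrist camera has in their place "hand_eye" (4x4, takes a point from camera to tool coordinates, whose origin is the TCP and whose axes are the flange's). Camera axes: x right, y down, z forward; pixel columns grow to the right and rows downward; lengths in m; the calibration is good to about 2 mm. A picture is of the moment at which its call begins: read the wrist's pose just before it. camera_model takes no time and is no camera call.
- r.hand_in(): hands the job in; it is judged then, once.
The state is a dict: "clock": time; "joints": joint angles; "qvel": joint speeds; "tau": joint torques, N m; "tcp_pos": TCP position; "orientation": TCP orientation; "contact_force": force on the tool from outside, world axes, zero at the start; "moment": the same for the moment, N m; "grip_width": finger opening in m; "gripper_force": force on a finger pad.
Only numpy, scipy, OpenCV 4.12 (cv2) and the standard library are available. Lean on these libraries where they do the work, as an engineer would, in place of code of your own. Each camera call takes 0.05 s, during which the arm holds its last target. There are 200 camera calls.

## Working session

There is one attempt and no reset: what is moved stays moved. The work goes in short steps, Python scripts to look and compute and a shell command to move; the robot and the scene stay as the last step left them, time stands still between calls to the robot, and variables do not carry over. Pictures are saved under pics/ and viewed, at most 10 in all, crops included, and the job is handed in when it is done.

```bash
ls; mkdir -p pics; python3 - <<'E'
from bench import monitor,optics,r
import cv2,numpy as np
o=monitor.get_obs();print(o)
for n in("scene","top"):
    p,d=optics.grab_frame(n);np.savez(f"pics/{n}0.npz",p=p,d=d);cv2.imwrite(f"pics/{n}0.png",p[:,:,::-1])
    print(n,optics.camera_model(n))
print(optics.camera_model("wrist"))
E
```

```text
pics
{'clock': 0.0, 'joints': array([ 1.15089597,  0.47780062,  0.02232481,  1.5564742 , -0.01151341,
        1.1093039 , -0.08311537]), 'qvel': array([ 0.00138423,  0.0014109 , -0.00069402,  0.00190492,  0.00030016,
       -0.001166  ,  0.00045945]), 'tau': array([ 8.35604369e-04, -5.96443033e+01,  1.60826359e+00, -2.81200451e+01,
        1.24420857e-02,  9.44914296e-03,  3.13648661e-05]), 'tcp_pos': array([ 0.20688233, -0.64187643,  0.23031548]), 'orientation': array([-3.10169728e+00, -4.87532316e-01,  6.37930218e-04]), 'contact_force': array([0.51184849, 0.64503831, 0.33521284]), 'moment': array([ 0.00828442, -0.02165215, -0.00461025]), 'gripper_force': 0.0, 'grip_width': 0.08521172046864635}
scene {'vertical_fov': 54.743606191747396, 'cx': 316.933524609815, 'cy': 202.5185550741376, 'D': array([-0.06225299,  0.        ,  0.        ,  0.        ,  0.        ]), 'R': array([[ 0.65022113,  0.75964856,  0.01210596],
       [ 0.46476553, -0.38511009, -0.79729745],
       [-0.60100373,  0.52404608, -0.60346518]]), 't': array([-0.33136928, -0.17059348,  1.73161826])}
top {'vertical_fov':
[... 174 characters left out ...]
 -0.99642636,  0.00366729],
       [-0.96978951, -0.08297481, -0.22939811],
       [ 0.22888262,  0.01580158, -0.97332577]]), 't': array([-0.05502783,  0.58397528,  1.14475712])}
{'vertical_fov': 61.716097562560435, 'cx': 319.38672893929044, 'cy': 198.63923082380884, 'D': array([-0.04642143,  0.        ,  0.        ,  0.        ,  0.        ]), 'hand_eye': array([[-2.90677616e-04, -9.49818639e-01, -3.12801005e-01,
         7.98772724e-02],
       [ 9.99999766e-01, -8.25848614e-05, -6.78504559e-04,
        -1.13229156e-03],
       [ 6.18623649e-04, -3.12801129e-01,  9.49818441e-01,
        -1.43347210e-01],
       [ 0.00000000e+00,  0.00000000e+00,  0.00000000e+00,
         1.00000000e+00]])}
```

View pics/scene0.png

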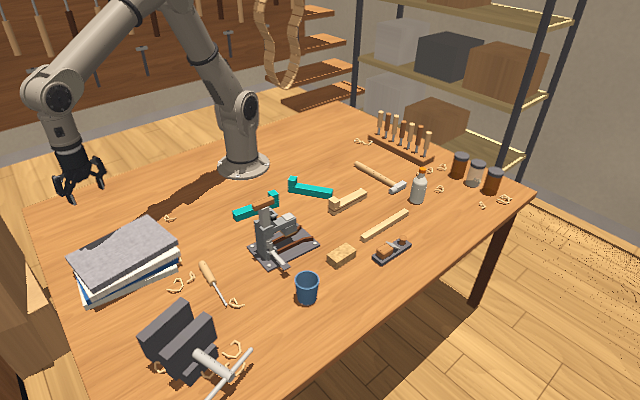

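View pics/top0.png

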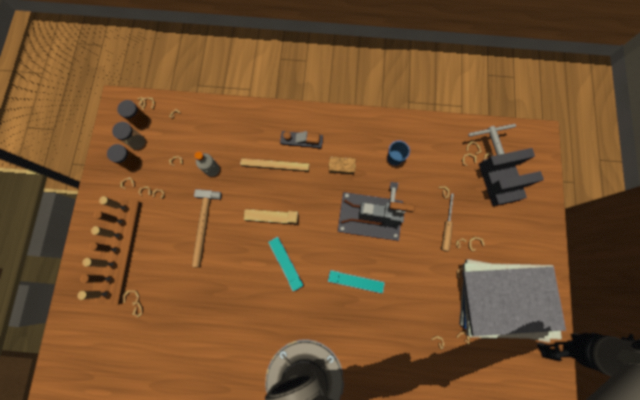

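The top view shows these candidates:

| Thing | Top pixel | Scene pixel | Verdict |
|---|---|---|---|
| Maple stepped block | (271,216) | (348,200) | the blank |
| Turquoise twins | (285,263), (356,281) | (310,188), (256,207) | not meant |
| Plain bar | (275,164) | (385,224) | no heel |
| Cork block | (342,165) | (341,254) | bystander |

The press is at top (370,215), with its mast towards image right. I choose the maple block and will check it in a close crop.

```bash
cat > h.py <<'E'
import numpy as np,cv2
from scipy.spatial.transform import Rotation as Ro
def model(n):
    from bench import optics
    return optics.camera_model(n)
def cloud(d,m,pose=None):
    h,w=d.shape; f=h/2/np.tan(np.radians(m["vertical_fov"])/2)
    K=np.array([[f,0,m["cx"]],[0,f,m["cy"]],[0,0,1.]])
    u,v=np.meshgrid(np.arange(w),np.arange(h))
    n=cv2.undistortPoints(np.stack([u,v],-1).reshape(-1,1,2).astype(float),K,m["D"]).reshape(h,w,2)
    X=np.dstack([n,np.ones((h,w))])*d[...,None]
    if pose is None: return (X-m["t"])@m["R"]      # R^T (X-t)
    H=m["hand_eye"]; T=X@H[:3,:3].T+H[:3,3]
    return T@Ro.from_rotvec(pose[1]).as_matrix().T+pose[0]
def rect(P):
    c,s,a=cv2.minAreaRect((P[:,:2]*1000).astype(np.float32)); return np.round(c,1),np.round(s,1),round(a,2)
E
python3 - <<'E'
from h import *
for n,(x0,y0,x1,y1) in {"top":(235,200,310,235),"scene":(320,180,375,220)}.items():
    z=np.load(f"pics/{n}0.npz");p,d=z["p"],z["d"];C=cloud(d,model(n))
    S=C[y0:y1,x0:x1].reshape(-1,3);S=S[(S[:,2]>.012)&(S[:,2]<.09)]
    print(n,len(S),rect(S),S[:,2].max()); H=S[S[:,2]>.045];print("heel",len(H),rect(H) if len(H)>3 else 0, np.median(S[:,2]))
    a,b=(330,175,412,250) if n=="top" else (235,185,330,280),0
    x0,y0,x1,y1=a if n=="top" else a
    S=C[y0:y1,x0:x1].reshape(-1,3)
    for lo,hi in((.006,.014),(.02,.036),(.036,.048),(.08,.12),(.13,.145),(.15,.3)):
        Q=S[(S[:,2]>lo)&(S[:,2]<hi)]
        if len(Q)>5: print(lo,hi,len(Q),rect(Q),Q[:,2].max())
p=np.load("pics/scene0.npz")["p"]
cv2.imwrite("pics/crop.png",cv2.resize(p[170:290,230:380,::-1],None,fx=5,fy=5,interpolation=cv2.INTER_CUBIC))
E
```

```text
top 620 (array([504.9, 161.9]), array([ 36.9, 180. ]), 0.47) 0.06827618525223596
heel 106 (array([505.7,  87. ]), array([36.6, 30.2]), 1.08) 0.02982186403581287
0.006 0.014 1357 (array([ 557.3, -172.3]), array([247.9, 226.7]), 5.47) 0.013993144699478486
0.02 0.036 170 (array([ 572.8, -159.3]), array([154.7, 182.7]), 4.96) 0.03598784765397249
0.036 0.048 112 (array([ 580.9, -236.4]), array([ 36.9, 149.5]), 87.74) 0.04551507085943086
0.08 0.12 187 (array([ 533.4, -193.9]), array([132.4,  41.2]), 81.5) 0.11995049295470213
0.13 0.145 80 (array([ 521.7, -230. ]), array([61.5, 29.3]), 81.49) 0.14488696884209598
0.15 0.3 320 (array([ 532.9, -232.1]), array([44.2, 69.1]), 2.17) 0.22940487620249927
scene 525 (array([454.8, 156.6]), array([186.2, 145.7]), 89.97) 0.06117321837357321
heel 75 (array([509.1,  80.7]), array([31.4, 36.8]), 87.06) 0.026145861694509998
0.006 0.014 1016 (array([ 454.6, -123.2]), array([345.4, 443.5]), 48.03) 0.013987034049593283
0.02 0.036 626 (array([ 455.1, -125.4]), array([347.1, 476.8]), 48.01) 0.03597942288179724
0.036 0.048 197 (array([ 523.7, -155.1]), array([243.3, 399.1]), 39.17) 0.04787634309991369
0.08 0.12 424 (array([ 635.8, -209.4]), array([134.4, 244.1]), 83.48) 0.11997239869534711
0.13 0.145 124 (array([ 537.5, -238.6]), array([60.8, 56.4]), 2.66) 0.1448355134415185
0.15 0.3 389 (array([ 535.6, -239.2]), array([41.7, 73.1]), 1.25) 0.2266737847080273
```

View pics/crop.png

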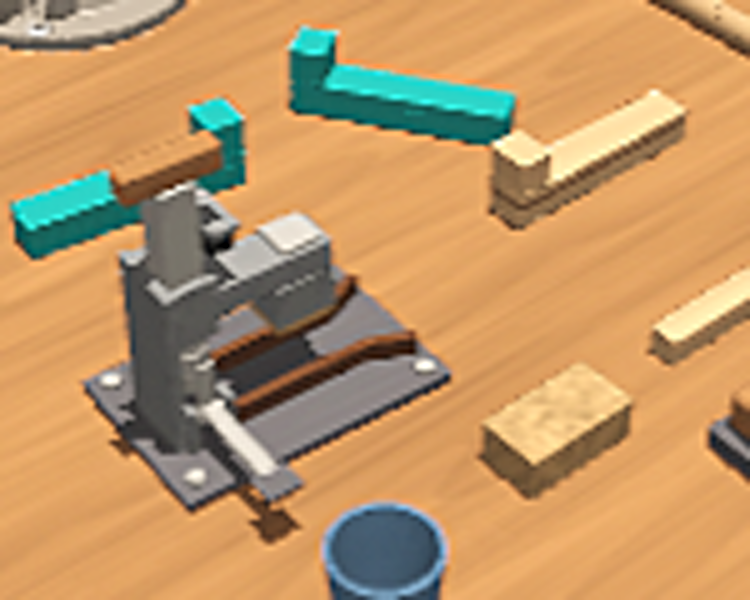

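The crop confirms it: the maple stepped block at crop (590,150) has its heel at (520,165), already facing the press. The turquoise pair are look-alikes. The handle top is at about 0.226 m, so the foot is in the 59 mm notch. Next I turn the tool to world +y and go over the press for a wrist look.

```bash
c="python3 -m crank"
$c '[[[0,0,-1.4],[0,0,-0.14]],[[0,0,-1.4],[0,0,-0.14]],[[0,0,-1.4],[0,0,-0.14]],[[0,0,-1.4],[0,0,-0.14]],[[0,0,-1.4],[0,0,-0.14]]]' 
$c '[[[0,0,-1.4],[0,0,-0.14]],[[0,0,-1.4],[0,0,-0.14]],[[0,0,-1.4],[0,0,-0.14]],[[0,0,-1.4],[0,0,-0.14]]]' 
$c '[[[3.9,2.5,0],[0,0,0]],[[3.9,2.5,0],[0,0,0]],[[3.9,2.5,0],[0,0,0]],[[3.9,2.5,0],[0,0,0]],[[3.9,2.5,0],[0,0,0]]]'
$c '[[[3.9,2.5,0],[0,0,0]],[[3.9,2.5,0],[0,0,0]],[[3.9,2.5,0],[0,0,0]],[[3.9,2.5,0],[0,0,0]],[[3.9,2.5,0],[0,0,0]]]'
$c '[[[3.9,2.5,0],[0,0,0]],[[3.9,2.5,0],[0,0,0]],[[3.9,2.5,0],[0,0,0]],[[0,0,0],[0,0,0]],[[0,0,0],[0,0,0]]]'
python3 - <<'E'
from bench import monitor,optics
import numpy as np,cv2
o=monitor.get_obs();p,d=optics.grab_frame("wrist")
np.savez("pics/w1.npz",p=p,d=d,t=o["tcp_pos"],o=o["orientation"]);cv2.imwrite("pics/w1.png",p[:,:,::-1])
E
```

```text
clock: 0.6
tcp_pos: [0.2069, -0.6421, 0.3013]
orientation: [-2.743, -1.53, -0.0]
contact_force: [1.2, 0.7, -0.6]
grip_width: 0.0857
gripper_force: 0.0
clock: 1.0
tcp_pos: [0.2069, -0.6422, 0.3573]
orientation: [-2.213, -2.228, -0.001]
contact_force: [0.3, -0.3, -0.6]
grip_width: 0.0854
gripper_force: 0.0
clock: 1.5
tcp_pos: [0.3324, -0.4455, 0.3569]
orientation: [-2.22, -2.222, 0.0]
contact_force: [0.5, -0.0, -0.1]
grip_width: 0.0853
gripper_force: 0.0
clock: 2.0
tcp_pos: [0.4571, -0.2505, 0.3571]
orientation: [-2.221, -2.222, 0.001]
contact_force: [0.6, -1.5, 0.3]
grip_width: 0.0853
gripper_force: 0.0
clock: 2.5
tcp_pos: [0.5317, -0.134, 0.3568]
orientation: [-2.216, -2.225, 0.001]
contact_force: [-1.0, -1.2, 0.3]
grip_width: 0.0854
gripper_force: 0.0
```

View pics/w1.png

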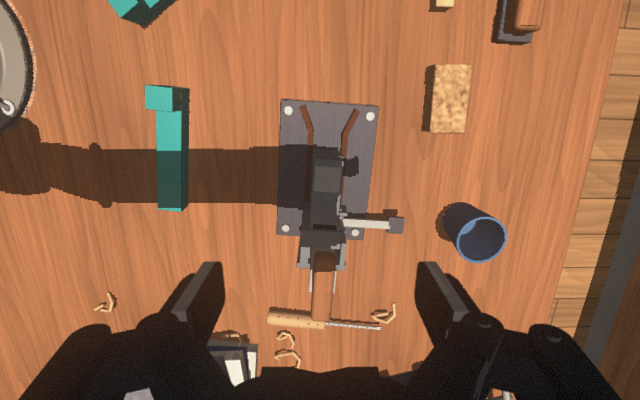

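The wrist view shows the press base spanning (277..378, 100..240), the handle at (323,285), the lever pad at (396,225) and the cup at (478,235), which is clear of the pad. I'll fit the base, handle and pad from depth.

```bash
python3 - <<'E'
from h import *
z=np.load("pics/w1.npz");C=cloud(z["d"],model("wrist"),(z["t"],z["o"]))
def sel(C,x0,y0,x1,y1,lo,hi):
    S=C[y0:y1,x0:x1].reshape(-1,3);return S[(S[:,2]>lo)&(S[:,2]<hi)]
S=C[60:80,280:400].reshape(-1,3);print("table z",np.median(S[:,2]))
B=sel(C,265,90,390,250,.005,.016);print("base",rect(B),np.median(B[:,2]))
P=sel(C,386,212,408,238,.03,.05);print("pad",rect(P),np.median(P[:,2]),P[:,:2].mean(0))
h=sel(C,300,250,350,330,.2,.25);print("handle",rect(h),np.median(h[:,2]),len(h))
a=sel(C,300,140,350,240,.09,.15);print("arm",rect(a),np.median(a[:,2]))
c=sel(C,430,190,520,270,.03,.1);print("cup",rect(c))
k=sel(C,425,60,475,140,.015,.05);print("cork",rect(k))
# top cam mast/handle and base
z=np.load("pics/top0.npz");T=cloud(z["d"],model("top"))
print("top base",rect(sel(T,330,175,412,250,.006,.014)[::1]))
h=sel(T,380,195,420,220,.2,.25);print("top handle",rect(h),np.median(h[:,2]))
P=sel(T,386,180,400,192,.03,.05);print("top pad",rect(P),np.median(P[:,2]))
# scene handle
z=np.load("pics/scene0.npz");T=cloud(z["d"],model("scene"))
h=sel(T,245,190,285,230,.215,.24);print("scene handle",rect(h),np.median(h[:,2]),len(h))
E
```

```text
table z 0.0007055087740695243
base (array([ 538.1, -174.6]), array([209.2, 140.7]), 86.27) 0.010646236940390685
pad (array([ 642.5, -243.9]), array([26.2, 27.1]), 86.67) 0.04158742958961223 [ 0.64284471 -0.24314739]
handle (array([ 534. , -236.3]), array([69.5, 26.1]), 86.14) 0.2249302862051069 1558
arm (array([ 535.1, -177.7]), array([50.9, 99.9]), 2.49) 0.12171392916443438
cup (array([ 756.1, -249.8]), array([70.1, 70.5]), 16.47)
cork (array([705.9, -64.1]), array([51.2, 90.4]), 0.93)
top base (array([ 557.3, -172.3]), array([247.9, 226.7]), 5.47)
top handle (array([ 533.1, -236.8]), array([69.1, 23.2]), 86.66) 0.22272142216098892
top pad (array([ 640.4, -244. ]), array([26.3, 34.4]), 84.11) 0.04060412682592052
scene handle (array([ 538.4, -241.8]), array([67.6, 22.3]), 89.71) 0.22145621728702541 119
```

```bash
c="python3 -m crank"
$c '[[[0,0,0],[0,0,0.065]],[[-3.4,0.3,0],[0,0,0]],[[-3.4,0.3,0],[0,0,0]],[[-3.5,0.3,0],[0,0,0]],[[0,0,0],[0,0,0]]]' 4.5
$c '[[[0,0,4],[0,0,0]],[[0,0,4],[0,0,0]],[[0,0,4],[0,0,0]],[[0,0,2],[0,0,0]],[[0,0,1],[0,0,0]]]'
$c '[[[0,0,1],[0,0,0]],[[0,0,0],[0,0,0]],[[0,0,0],[0,0,0]]]'
python3 -c "
from bench import monitor as m
o=m.get_obs();print(o['tcp_pos'],o['orientation'])"
```

```text
clock: 3.05
tcp_pos: [0.5314, -0.2471, 0.3563]
orientation: [2.304, 2.135, -0.005]
contact_force: [0.2, -0.4, -0.2]
grip_width: 0.0449
gripper_force: 0.0
clock: 3.55
tcp_pos: [0.5316, -0.2394, 0.2048]
orientation: [-2.291, -2.144, 0.004]
contact_force: [-0.2, 0.0, 0.8]
grip_width: 0.0449
gripper_force: 0.0
clock: 3.85
tcp_pos: [0.5345, -0.2389, 0.1984]
orientation: [2.291, 2.148, 0.001]
contact_force: [1.0, -0.3, 0.7]
grip_width: 0.0454
gripper_force: 0.0
[ 0.53453321 -0.23887304  0.19835914] [2.29072604e+00 2.14767992e+00 1.02142352e-03]
```

```bash
c="python3 -m crank"
$c '[[[0,0,0.2],[0,0,0]],[[0,0,0],[0,0,0]],[[0,0,0],[0,0,0]],[[0,0,0],[0,0,0]],[[0,0,0],[0,0,0]]]' 1.0 70
$c '[[[0,0,0],[0,0,0]],[[0,0,0],[0,0,0]]]'
```

```text
clock: 4.35
tcp_pos: [0.5348, -0.2387, 0.1964]
orientation: [2.29, 2.148, 0.001]
contact_force: [-0.6, -0.0, 6.5]
grip_width: 0.0239
gripper_force: 69.0
clock: 4.55
tcp_pos: [0.5348, -0.2387, 0.1964]
orientation: [2.29, 2.148, 0.001]
contact_force: [0.4, 0.3, 5.5]
grip_width: 0.0237
gripper_force: 69.0
```

```bash
c="python3 -m crank"
for i in 1; do
$c '[[[0,0,-0.3],[0,0,0]],[[0,0,-0.3],[0,0,0]],[[0,0,-0.3],[0,0,0]],[[0,0,-0.2],[0,0,0]],[[0,0,0],[0,0,0]]]'
$c '[[[0,0,-0.2],[0,0,0]],[[0,0,-0.2],[0,0,0]],[[0,0,-0.2],[0,0,0]],[[0,0,0],[0,0,0]],[[0,0,0],[0,0,0]]]'
done
```

```text
clock: 5.05
tcp_pos: [0.5347, -0.2387, 0.2051]
orientation: [2.291, 2.149, 0.002]
contact_force: [6.8, -1.6, -9.0]
grip_width: 0.0238
gripper_force: 70.9
clock: 5.55
tcp_pos: [0.5347, -0.2387, 0.2108]
orientation: [2.291, 2.149, 0.002]
contact_force: [7.5, -1.9, -12.0]
grip_width: 0.0235
gripper_force: 70.7
```

```bash
c="python3 -m crank"
$c '[[[0,0,-0.2],[0,0,0]],[[0,0,-0.2],[0,0,0]],[[0,0,-0.1],[0,0,0]],[[0,0,0],[0,0,0]],[[0,0,0],[0,0,0]]]'
$c '[[[0,0,-0.1],[0,0,0]],[[0,0,0],[0,0,0]]]'
$c '[[[0,0,-0.1],[0,0,0]],[[0,0,0],[0,0,0]]]'
```

```text
clock: 6.05
tcp_pos: [0.5347, -0.2387, 0.2164]
orientation: [2.291, 2.149, 0.002]
contact_force: [6.4, -1.9, -7.8]
grip_width: 0.0236
gripper_force: 71.3
clock: 6.25
tcp_pos: [0.5347, -0.2387, 0.2176]
orientation: [2.291, 2.149, 0.002]
contact_force: [4.6, -1.9, -6.4]
grip_width: 0.0237
gripper_force: 71.4
clock: 6.45
tcp_pos: [0.5347, -0.2387, 0.2186]
orientation: [2.291, 2.149, 0.002]
contact_force: [4.7, -2.2, -6.2]
grip_width: 0.0236
gripper_force: 71.3
```

```bash
c="python3 -m crank"
$c '[[[0,0,0.1],[0,0,0]],[[0,0,0.1],[0,0,0]],[[0,0,0],[0,0,0]]]'
$c '[[[0,0,0.1],[0,0,0]],[[0,0,0],[0,0,0]]]'
```

```text
clock: 6.75
tcp_pos: [0.5347, -0.2387, 0.2169]
orientation: [2.29, 2.148, 0.002]
contact_force: [4.7, -2.1, -6.4]
grip_width: 0.0235
gripper_force: 71.4
clock: 6.95
tcp_pos: [0.5347, -0.2387, 0.2165]
orientation: [2.29, 2.148, 0.002]
contact_force: [5.1, -2.4, -3.6]
grip_width: 0.0235
gripper_force: 71.9
```

```bash
c="python3 -m crank"
$c '[[[0,0,0.1],[0,0,0]],[[0,0,0],[0,0,0]]]'
$c '[[[0,0,0],[0,0,0]],[[0,0,0],[0,0,0]],[[0,0,0],[0,0,0]]]' 6
$c '[[[0,0,-3],[0,0,0]],[[0,0,-4],[0,0,0]],[[0,0,-4],[0,0,0]],[[4.5,-0.5,0],[0,0,0]],[[4.5,-0.5,0],[0,0,0]]]'
$c '[[[4.5,-0.5,0],[0,0,0]],[[4.5,-0.5,0],[0,0,0]],[[4.5,-0.5,0],[0,0,0]],[[4.5,-0.5,0],[0,0,0]],[[0,0,0],[0,0,0]]]'
python3 - <<'E'
from bench import monitor,optics
from h import *
optics.grab_frame("wrist")
o=monitor.get_obs();p,d=optics.grab_frame("wrist")
np.savez("pics/w2.npz",p=p,d=d,t=o["tcp_pos"],o=o["orientation"]);cv2.imwrite("pics/w2.png",p[:,:,::-1])
t,td=optics.grab_frame("top");T=cloud(td,model("top"))
S=T[190:225,380:425].reshape(-1,3);S=S[(S[:,2]>.2)&(S[:,2]<.27)];print("handle top z",np.median(S[:,2]))
print(o["tcp_pos"],o["orientation"],o["joints"])
E
```

```text
clock: 7.15
tcp_pos: [0.5347, -0.2387, 0.2164]
orientation: [2.29, 2.148, 0.001]
contact_force: [2.7, -0.9, 3.7]
grip_width: 0.0239
gripper_force: 72.6
clock: 7.45
tcp_pos: [0.5329, -0.2383, 0.2147]
orientation: [-2.29, -2.148, 0.002]
contact_force: [0.2, -0.4, 1.1]
grip_width: 0.0599
gripper_force: 0.0
clock: 7.95
tcp_pos: [0.5297, -0.1482, 0.3262]
orientation: [2.294, 2.144, 0.001]
contact_force: [1.3, 1.0, -0.1]
grip_width: 0.0605
gripper_force: 0.0
clock: 8.45
tcp_pos: [0.5197, 0.0406, 0.3257]
orientation: [-2.278, -2.16, -0.002]
contact_force: [0.6, -1.0, 0.3]
grip_width: 0.0599
gripper_force: 0.0
handle top z 0.24267425883091895
[0.52029295 0.03662392 0.32534426] [-2.28318159e+00 -2.15669201e+00  1.57651805e-04] [ 0.40249385  0.20580871 -0.6821821   1.76096606  0.13670687  1.22348388
 -0.37308921]
```

View pics/w2.png

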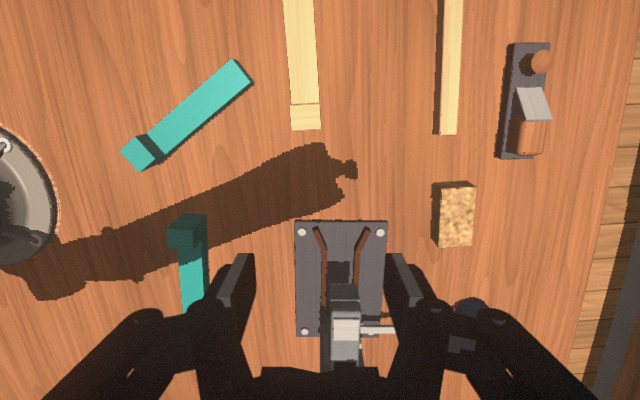

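The top camera shows the handle up exactly 20 mm, so the head is in the top notch. The wrist view shows the blank's heel at (306,115) and the press channel at (340,260). I'll measure the blank and the fences.

```bash
python3 - <<'E'
from h import *
z=np.load("pics/w2.npz");C=cloud(z["d"],model("wrist"),(z["t"],z["o"]))
def sel(x0,y0,x1,y1,lo,hi):
    S=C[y0:y1,x0:x1].reshape(-1,3);return S[(S[:,2]>lo)&(S[:,2]<hi)]
b=sel(270,0,335,140,.015,.08);print("blank",rect(b));h=b[b[:,2]>.045];print("heel",rect(h),np.median(h[:,2]));
s=b[(b[:,2]<.036)&(b[:,2]>.025)];print("shaft",rect(s),np.median(s[:,2]))
c=s[:,:2].mean(0);v=np.linalg.svd(s[:,:2]-c,full_matrices=False)[2][0];print("shaft yaw",np.degrees(np.arctan2(*v[::-1])))
f=sel(300,215,390,270,.02,.03);print("fences",rect(f),np.median(f[:,2]))
P=np.array([.5378,-.1796]);ex=np.array([-.065,-.998]);ey=np.array([.998,-.065])
q=np.c_[(f[:,:2]-P)@ex,(f[:,:2]-P)@ey]*1000
for lo in range(-105,-50,10):
    k=q[(q[:,0]>lo)&(q[:,0]<lo+10)]
    if len(k)>4:
        L=k[k[:,1]<0,1];R=k[k[:,1]>0,1];print(lo,*(np.round(np.percentile(x,[2,98]),1) if len(x) else 0 for x in(L,R)))
z1=np.load("pics/w1.npz");C=cloud(z1["d"],model("wrist"),(z1["t"],z1["o"]))
f=sel(295,95,365,150,.02,.03);q=np.c_[(f[:,:2]-P)@ex,(f[:,:2]-P)@ey]*1000
for lo in range(-105,-40,10):
    k=q[(q[:,0]>lo)&(q[:,0]<lo+10)]
    if len(k)>4:
        L=k[k[:,1]<0,1];R=k[k[:,1]>0,1];print("w1",lo,*(np.round(np.percentile(x,[2,98]),1) if len(x) else 0 for x in(L,R)))
E
```

```text
blank (array([504.4, 146.9]), array([ 36.4, 148.9]), 0.43)
heel (array([504.9,  87.2]), array([36.1, 29.3]), 0.57) 0.06055474308572931
shaft (array([504.3, 161.3]), array([ 36.4, 120.1]), 0.43) 0.030832638138830776
shaft yaw -89.42919672955506
fences (array([ 542.5, -108.2]), array([66.3, 82.7]), 85.76) 0.025443539421250716
-105 [-41. -32.] [31.4 41.1]
-95 [-38.1 -27.9] [27.2 37.7]
-85 [-33.7 -23.4] [23.2 33.7]
-75 [-29.7 -21.8] [20.7 29.8]
-65 [-27.7 -21.7] [20.8 28.5]
-55 [-27.6 -21.5] [20.5 27.7]
w1 -105 [-40.9 -32.5] [31.5 41. ]
w1 -95 [-37.7 -27.7] [27.  37.4]
w1 -85 [-33.3 -24.1] [23.2 33.8]
w1 -75 [-29.7 -20.9] [20.9 29.6]
w1 -65 [-27.7 -21.3] [20.4 28. ]
w1 -55 [-28.5 -21. ] [20.3 28.2]
w1 -45 [-27.8 -21. ] 0
```

```bash
c="python3 -m crank"
$c '[[[0,0,0],[0,0,-0.065]],[[3.2,-0.25,3.5],[0,0,0]],[[3.2,-0.25,3.5],[0,0,0]],[[3.2,-0.25,3.5],[0,0,0]],[[3.2,-0.25,3.5],[0,0,0]]]' 7
$c '[[[3.2,-0.25,3.5],[0,0,0]],[[3.2,-0.25,3.5],[0,0,0]],[[0,0,0],[0,0,0]],[[0,0,0],[0,0,0]],[[0,0,0],[0,0,0]]]'
python3 -c "
from bench import monitor as m
o=m.get_obs();print(o['tcp_pos'],o['orientation'])"
```

```text
clock: 9.1
tcp_pos: [0.5117, 0.1594, 0.1837]
orientation: [2.225, 2.217, -0.001]
contact_force: [1.2, -0.2, -0.1]
grip_width: 0.0703
gripper_force: 0.0
clock: 9.6
tcp_pos: [0.5075, 0.2228, 0.1158]
orientation: [2.223, 2.218, 0.0]
contact_force: [-0.1, 0.9, -0.1]
grip_width: 0.0704
gripper_force: 0.0
[0.50745848 0.22284375 0.11583249] [2.22287240e+00 2.21812587e+00 1.45855597e-04]
```

```bash
c="python3 -m crank"
$c '[[[0.7,-0.37,2],[0,0,-0.01]],[[0,0,4],[0,0,0]],[[0,0,3],[0,0,0]],[[0,0,1.3],[0,0,0]],[[0,0,0],[0,0,0]]]'
$c '[[[0,0,0.7],[0,0,0]],[[0,0,0.2],[0,0,0]],[[0,0,0],[0,0,0]]]'
$c '[[[0,0,0],[0,0,0]],[[0,0,0],[0,0,0]],[[0,0,0],[0,0,0]],[[0,0,0],[0,0,0]],[[0,0,0],[0,0,0]]]' 2.6 50
```

```text
clock: 10.1
tcp_pos: [0.5026, 0.2301, 0.0118]
orientation: [2.211, 2.231, -0.003]
contact_force: [-0.1, -0.4, 0.2]
grip_width: 0.0698
gripper_force: 0.0
clock: 10.4
tcp_pos: [0.5031, 0.2319, 0.0041]
orientation: [2.209, 2.233, 0.002]
contact_force: [0.5, 1.0, 0.7]
grip_width: 0.0698
gripper_force: 0.0
clock: 10.9
tcp_pos: [0.503, 0.2322, 0.004]
orientation: [2.209, 2.233, 0.002]
contact_force: [-1.1, -0.8, 5.7]
grip_width: 0.0351
gripper_force: 50.8
```

```bash
c="python3 -m crank"
$c '[[[0,0,-0.7],[0,0,0]],[[0,0,-0.7],[0,0,0]],[[0,0,0],[0,0,0.04]],[[0,0,0],[0,0,0.036]],[[0,0,0],[0,0,0]]]' 2.6 80
$c '[[[-2.2,1,0],[0,0,0]],[[-2.2,1,0],[0,0,0]],[[-2.2,1,0],[0,0,0]],[[-2.2,1,0],[0,0,0]],[[-2.2,1,0],[0,0,0]]]'
$c '[[[-1.5,0.7,0],[0,0,0]],[[0,0,0],[0,0,0]],[[0,0,0],[0,0,0]]]'
python3 - <<'E'
from bench import monitor,optics
from h import *
optics.grab_frame("wrist")
o=monitor.get_obs();p,d=optics.grab_frame("wrist")
np.savez("pics/w3.npz",p=p,d=d,t=o["tcp_pos"],o=o["orientation"]);cv2.imwrite("pics/w3.png",p[:,:,::-1])
print(o["tcp_pos"],o["orientation"])
t=o["tcp_pos"];P=np.array([.5378,-.1796]);ex=np.array([-.065,-.998]);ey=np.array([.998,-.065])
print("press xy",(t[:2]-P)@ex,(t[:2]-P)@ey)
for n in("wrist","scene"):
    if n=="scene": _,d=optics.grab_frame(n);C=cloud(d,model(n))
    else: C=cloud(d,model(n),(t,o["orientation"]))
    S=C.reshape(-1,3);q=np.c_[(S[:,:2]-P)@ex,(S[:,:2]-P)@ey,S[:,2]]*1000
    k=q[(q[:,0]>-250)&(q[:,0]<-112)&(abs(q[:,1])<30)&(q[:,2]>30)&(q[:,2]<90)]
    h=k[k[:,2]>62];s=k[(k[:,2]<55)&(k[:,2]>35)]
    for a,nm in((h,"heel"),(s,"shaft")):
        if len(a)>5: print(n,nm,len(a),np.round(np.percentile(a,[2,50,98],axis=0),1).tolist())
E
```

```text
clock: 11.4
tcp_pos: [0.5023, 0.2318, 0.0174]
orientation: [2.293, 2.147, -0.0]
contact_force: [-0.1, 0.6, -1.7]
grip_width: 0.0348
gripper_force: 80.4
clock: 11.9
tcp_pos: [0.5453, 0.1178, 0.0172]
orientation: [-2.291, -2.149, 0.001]
contact_force: [0.6, 0.7, -1.9]
grip_width: 0.0348
gripper_force: 80.3
clock: 12.2
tcp_pos: [0.5509, 0.1037, 0.0172]
orientation: [-2.292, -2.147, -0.0]
contact_force: [0.3, 0.7, -2.2]
grip_width: 0.0347
gripper_force: 80.2
[0.55067067 0.10451937 0.0172915 ] [-2.29058280e+00 -2.14880109e+00 -4.68821312e-04]
press xy -0.28438772694597525 -0.005622828978411482
wrist shaft 431 [[-249.9, -22.7, 42.7], [-248.4, -6.6, 43.6], [-245.3, 10.4, 44.7]]
scene heel 81 [[-149.7, -21.0, 62.1], [-133.0, 1.6, 69.0], [-119.4, 16.4, 73.3]]
scene shaft 230 [[-247.5, -19.5, 35.8], [-190.8, 2.7, 40.5], [-119.8, 16.6, 53.2]]
```

View pics/w3.png

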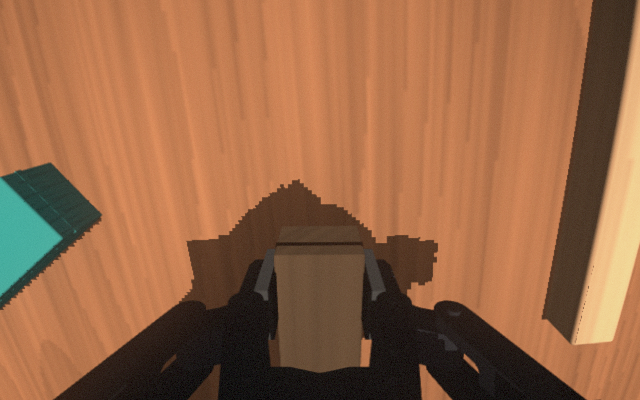

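The blank is held at (320,300) in the wrist view, straight between the pads. I shift it to the channel's centre line, enter the flare and lower it onto the bed.

```bash
c="python3 -m crank"
$c '[[[0,0.52,0],[0,0,0]],[[-1.5,0,0],[0,0,0]],[[-1.5,0,0],[0,0,0]],[[-1,0,0],[0,0,0]],[[0,0,0],[0,0,0]]]'
$c '[[[-1,0,0],[0,0,0]],[[-1,0,0],[0,0,0]],[[0,0,0.1],[0,0,0]],[[0,0,0.1],[0,0,0]],[[0,0,0],[0,0,0]]]'
$c '[[[0,0,0.1],[0,0,0]],[[0,0,0],[0,0,0]]]'
python3 -c "
from bench import monitor as m
import numpy as np
o=m.get_obs();t=o['tcp_pos'];P=np.array([.5378,-.1796]);ex=np.array([-.065,-.998]);ey=np.array([.998,-.065])
print(t,o['orientation'],(t[:2]-P)@ex,(t[:2]-P)@ey)"
```

```text
clock: 12.85
tcp_pos: [0.5534, 0.0596, 0.0169]
orientation: [2.296, 2.143, -0.003]
contact_force: [-0.3, -1.1, -1.8]
grip_width: 0.0348
gripper_force: 80.3
clock: 13.35
tcp_pos: [0.5524, 0.0437, 0.0152]
orientation: [-2.292, -2.148, -0.0]
contact_force: [-0.9, 0.3, -2.7]
grip_width: 0.0349
gripper_force: 80.2
clock: 13.55
tcp_pos: [0.5525, 0.0438, 0.0143]
orientation: [-2.291, -2.149, -0.001]
contact_force: [0.3, -0.6, -1.5]
grip_width: 0.0346
gripper_force: 80.3
[0.55254182 0.04384308 0.01431934] [-2.29140635e+00 -2.14901901e+00 -6.31239480e-04] -0.22395440829258179 0.00018853427810772608
```

```bash
c="python3 -m crank"
$c '[[[-0.5,0,0.03],[0,0,0]],[[-1,0,0],[0,0,0]],[[-1,0,0],[0,0,0]],[[-0.7,0,0],[0,0,0]],[[0,0,0],[0,0,0]]]'
$c '[[[-1,0,0],[0,0,0]],[[-1,0,0],[0,0,0]],[[-1,0,0],[0,0,0]],[[-0.5,0,0],[0,0,0]],[[0,0,0],[0,0,0]]]'
$c '[[[-0.6,0,0],[0,0,0]],[[-0.6,0,0],[0,0,0]],[[-0.4,0,0],[0,0,0]],[[0,0,0],[0,0,0]],[[0,0,0],[0,0,0]]]'
python3 -c "
from bench import monitor as m
import numpy as np
o=m.get_obs();t=o['tcp_pos'];P=np.array([.5378,-.1796]);ex=np.array([-.065,-.998]);ey=np.array([.998,-.065])
print(t,o['orientation'],(t[:2]-P)@ex,(t[:2]-P)@ey)"
```

```text
clock: 14.05
tcp_pos: [0.5504, 0.0088, 0.014]
orientation: [2.295, 2.144, -0.002]
contact_force: [-0.1, -1.2, -0.9]
grip_width: 0.0348
gripper_force: 80.4
clock: 14.55
tcp_pos: [0.5482, -0.0255, 0.0141]
orientation: [2.294, 2.145, -0.001]
contact_force: [-0.3, -1.9, 1.5]
grip_width: 0.0344
gripper_force: 80.6
clock: 15.05
tcp_pos: [0.5472, -0.0404, 0.0141]
orientation: [2.292, 2.147, -0.001]
contact_force: [0.1, -0.3, 3.2]
grip_width: 0.0346
gripper_force: 80.9
[ 0.54722248 -0.04035054  0.01407223] [ 2.29247068e+00  2.14701164e+00 -6.90951693e-04] -0.13958341833043206 0.00035242350711162546
```

```bash
c="python3 -m crank"
$c '[[[-0.4,0,0],[0,0,0]],[[-0.4,0,0],[0,0,0]],[[-0.2,0,0],[0,0,0]],[[0,0,0],[0,0,0]],[[0,0,0],[0,0,0]]]'
for i in 1 2 3; do $c '[[[-0.1,0,0],[0,0,0]],[[0,0,0],[0,0,0]]]' | grep -v ori; done
```

```text
clock: 15.55
tcp_pos: [0.5466, -0.0498, 0.0141]
orientation: [2.292, 2.148, 0.0]
contact_force: [0.6, 2.1, 4.3]
grip_width: 0.0347
gripper_force: 81.0
clock: 15.75
tcp_pos: [0.5465, -0.0503, 0.0141]
contact_force: [-0.1, 3.2, 4.9]
grip_width: 0.0349
gripper_force: 81.1
clock: 15.95
tcp_pos: [0.5465, -0.0513, 0.0141]
contact_force: [0.6, 3.8, 4.9]
grip_width: 0.0345
gripper_force: 81.2
clock: 16.15
tcp_pos: [0.5464, -0.0524, 0.0141]
contact_force: [0.6, 3.6, 4.8]
grip_width: 0.0343
gripper_force: 81.2
```

```bash
c="python3 -m crank"
for i in 1 2 3; do o=$($c '[[[-0.1,0,0],[0,0,0]],[[0,0,0],[0,0,0]]]'); echo "$o" | grep -E "tcp|contact"; f=$(echo "$o" | grep contact | tr -d '[],' | awk '{print ($3>9)}'); [ "$f" = 1 ] && break; done
```

```text
tcp_pos: [0.5463, -0.0535, 0.0141]
contact_force: [0.7, 4.7, 4.2]
tcp_pos: [0.5463, -0.0545, 0.0141]
contact_force: [-0.5, 3.7, 4.5]
tcp_pos: [0.5462, -0.0547, 0.0141]
contact_force: [-0.6, 5.6, 5.6]
```

```bash
c="python3 -m crank"
for i in 1 2; do o=$($c '[[[-0.1,0,0],[0,0,0]],[[0,0,0],[0,0,0]]]'); echo "$o" | grep -E "tcp|contact"; f=$(echo "$o" | grep contact | tr -d '[],' | awk '{print ($3>9)}'); [ "$f" = 1 ] && break; done
```

```text
tcp_pos: [0.5463, -0.0547, 0.0141]
contact_force: [0.1, 8.1, 3.7]
tcp_pos: [0.5462, -0.0547, 0.0141]
contact_force: [1.1, 9.9, 3.6]
```

The blank is home: the TCP stalled at y=-54.7 mm, against -54.8 predicted, with about 10 N. I let go, rise and check.

```bash
c="python3 -m crank"
$c '[[[0,0,0],[0,0,0]],[[0,0,0],[0,0,0]],[[0,0,0],[0,0,0]]]' 6.5 | grep -E "tcp|contact|grip"
$c '[[[0,0,-2],[0,0,0]],[[0,0,-4],[0,0,0]],[[0,0,-4],[0,0,0]],[[0,4,-2],[0,0,0]],[[0,4.5,0],[0,0,0]]]' | grep -E "tcp|contact"
$c '[[[-4,2,0],[0,0,0]],[[-4,0,0],[0,0,0]],[[-4,0,0],[0,0,0]],[[0,0,0],[0,0,0]],[[0,0,0],[0,0,0]]]' 0 | grep -E "tcp|contact"
python3 - <<'E'
from bench import monitor,optics
from h import *
o=monitor.get_obs();t=o["tcp_pos"];print(o["clock"],t,o["orientation"],o["joints"])
P=np.array([.5378,-.1796]);ex=np.array([-.065,-.998]);ey=np.array([.998,-.065])
p,d=optics.grab_frame("scene");cv2.imwrite("pics/s4.png",cv2.resize(p[60:300,180:420,::-1],None,fx=2.4,fy=2.4));S=cloud(d,model("scene")).reshape(-1,3)
# wrist/forearm heights over the line back to the base
u=-t[:2]/np.linalg.norm(t[:2]);r=S[:,:2]-t[:2];al=r@u;la=r@np.array([-u[1],u[0]])
for a in range(-80,240,20):
    k=S[(al*1e3>a)&(al*1e3<a+20)&(abs(la)<.09)&(S[:,2]>t[2]+.03)]
    if len(k): print(a,round(k[:,2].min()-t[2],3),round(k[:,2].max()-t[2],3),len(k))
p,d=optics.grab_frame("top");S=cloud(d,model("top")).reshape(-1,3)
q=np.c_[(S[:,:2]-P)@ex,(S[:,:2]-P)@ey,S[:,2]]*1000
k=q[(q[:,0]>-170)&(q[:,0]<-55)&(abs(q[:,1])<30)&(q[:,2]>30)&(q[:,2]<55)];print("shaft",len(k),np.round(np.percentile(k,[1,50,99],axis=0),1))
E
```

```text
tcp_pos: [0.5451, -0.0592, 0.0134]
contact_force: [0.6, -0.4, -0.1]
grip_width: 0.0648
gripper_force: 0.0
tcp_pos: [0.6326, -0.0647, 0.138]
contact_force: [2.4, -0.5, -0.4]
tcp_pos: [0.6419, -0.1865, 0.1333]
contact_force: [-0.3, 1.1, 0.5]
18.45 [ 0.64188846 -0.18654903  0.13325851] [-2.29612996 -2.14329346  0.00247478] [ 0.60448284  0.63864563 -0.60492848  1.62301453  0.41229538  1.01197336
 -0.19950576]
-80 0.081 0.335 22
-60 0.056 0.364 569
-40 0.042 0.376 1847
-20 0.03 0.388 773
0 0.031 0.393 532
20 0.042 0.408 460
40 0.067 0.422 373
60 0.03 0.435 494
80 0.03 0.447 403
100 0.03 0.461 242
120 0.445 0.475 171
140 0.457 0.488 123
160 0.468 0.5 93
180 0.477 0.514 65
200 0.5 0.524 44
220 0.511 0.543 46
shaft 296 [[-144.9  -18.1   31.4]
 [-100.6   -0.7   38.9]
 [ -56.6   18.1   43.9]]
```

View pics/s4.png

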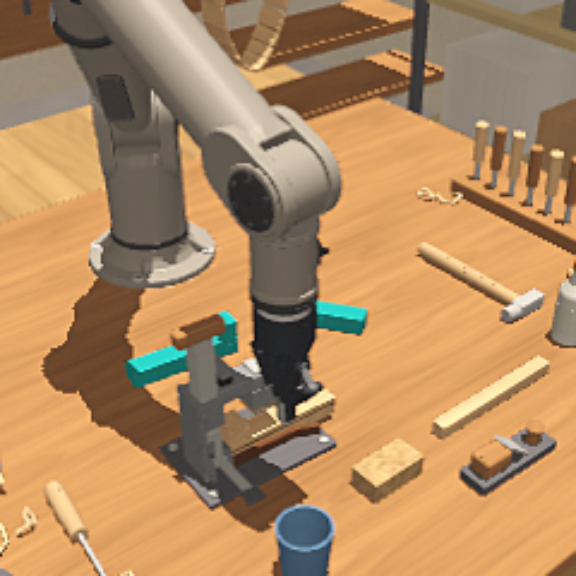

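The scene view shows the blank lying in the press channel. The top camera puts its plain end at press x -145, so it is home. The head is up and the forearm is well clear of the handle. Now I move over the lever pad.

```bash
c="python3 -m crank"
$c '[[[-2.5,0.3,0],[0,0,0]],[[-2.4,0.3,0],[0,0,0]],[[-0.9,0.1,2],[0,0,0]],[[0,0,3],[0,0,0]],[[0,0,0],[0,0,0]]]' 0 20 | grep -E "tcp|contact"
$c '[[[0,0,2],[0,0,0]],[[0,0,0.8],[0,0,0]],[[0,0,0],[0,0,0]],[[0,0,0],[0,0,0]]]' 

```

```text
tcp_pos: [0.6427, -0.2404, 0.0788]
contact_force: [-0.4, 0.1, 0.6]
clock: 19.45
tcp_pos: [0.6465, -0.2418, 0.0567]
orientation: [2.291, 2.149, 0.001]
contact_force: [0.4, -0.4, 0.5]
grip_width: 0.0002
gripper_force: 0.0
```

```bash
c="python3 -m crank"
$c '[[[-0.25,-0.15,0.6],[0,0,0]],[[0,0,0.6],[0,0,0]],[[0,0,0.4],[0,0,0]],[[0,0,0],[0,0,0]]]' | grep -E "tcp|contact"
$c '[[[0,0,0.3],[0,0,0]],[[0,0,0.3],[0,0,0]],[[0,0,0],[0,0,0]]]' | grep -E "tcp|contact"
$c '[[[0,0,0.2],[0,0,0]],[[0,0,0.1],[0,0,0]],[[0,0,0],[0,0,0]]]' | grep -E "tcp|contact"
```

```text
tcp_pos: [0.6444, -0.2453, 0.0397]
contact_force: [1.2, 0.3, -0.4]
tcp_pos: [0.6445, -0.2449, 0.0337]
contact_force: [0.1, 0.7, -0.0]
tcp_pos: [0.6445, -0.2449, 0.0309]
contact_force: [0.3, -1.0, 1.9]
```

```bash
c="python3 -m crank"
for i in 1 2 3 4; do o=$($c '[[[0,0,0.1],[0,0,0]],[[0,0,0],[0,0,0]]]'); echo "$o" | grep -E "tcp|contact"; f=$(echo "$o" | grep contact | tr -d '[],' | awk '{print ($4>8)}'); [ "$f" = 1 ] && break; done
```

```text
tcp_pos: [0.6444, -0.2448, 0.03]
contact_force: [-0.3, 0.0, 2.0]
tcp_pos: [0.6444, -0.2449, 0.0289]
contact_force: [-0.7, -0.8, 2.3]
tcp_pos: [0.6444, -0.2449, 0.0281]
contact_force: [-0.7, 0.6, 3.7]
tcp_pos: [0.6444, -0.2449, 0.0277]
contact_force: [-3.5, 0.2, 7.6]
```

```bash
c="python3 -m crank"
$c '[[[0,0,0.05],[0,0,0]],[[0,0,0],[0,0,0]],[[0,0,0],[0,0,0]],[[0,0,0],[0,0,0]],[[0,0,0],[0,0,0]]]' | grep -E "clock|tcp|contact"
$c '[[[0,0,0],[0,0,0]],[[0,0,0],[0,0,0]],[[0,0,0],[0,0,0]],[[0,0,0],[0,0,0]],[[0,0,0],[0,0,0]]]' | grep -E "clock|tcp|contact"
cat > hz.py <<'E'
from bench import optics
from h import *
P=np.array([.5378,-.1796]);ex=np.array([-.065,-.998]);ey=np.array([.998,-.065])
for n in("scene","top"):
    p,d=optics.grab_frame(n);cv2.imwrite(f"pics/{n}_l.png",cv2.resize(p[150:290,200:360,::-1],None,fx=4,fy=4));S=cloud(d,model(n)).reshape(-1,3)
    q=np.c_[(S[:,:2]-P)@ex,(S[:,:2]-P)@ey,S[:,2]]*1000
    k=q[(q[:,0]>25)&(q[:,0]<90)&(abs(q[:,1])<8)&(q[:,2]>150)&(q[:,2]<260)];print(n,"handle",len(k),np.round(np.percentile(k[:,2],[50,90]),1))
    k=q[(q[:,0]>-165)&(q[:,0]<-60)&(abs(q[:,1])<22)&(q[:,2]>33)&(q[:,2]<47)];print(n,"shaft",np.round(np.percentile(k,[1,99],axis=0),1).tolist())
E
python3 hz.py
```

```text
clock: 21.75
tcp_pos: [0.6444, -0.2449, 0.0275]
contact_force: [-4.0, -0.5, 9.7]
clock: 22.25
tcp_pos: [0.6444, -0.2449, 0.0275]
contact_force: [-4.0, -0.1, 10.4]
scene handle 58 [202.7 204.9]
scene shaft [[-139.5, -16.0, 33.5], [-61.3, 20.8, 41.2]]
top handle 133 [205.  207.4]
top shaft [[-144.6, -17.9, 33.4], [-60.7, 17.5, 43.9]]
```

```bash
c="python3 -m crank"
$c '[[[0,0,0],[0,0,0]],[[0,0,0],[0,0,0]],[[0,0,0],[0,0,0]],[[0,0,0],[0,0,0]],[[0,0,0],[0,0,0]]]' | grep -E "clock|tcp|contact"
python3 hz.py
$c '[[[0,0,-0.3],[0,0,0]],[[0,0,-0.3],[0,0,0]],[[0,0,-0.3],[0,0,0]],[[0,0,-0.4],[0,0,0]],[[0,0,-0.5],[0,0,0]]]' | grep -E "clock|tcp|contact"
$c '[[[0,0,-2],[0,0,0]],[[0,0,-4],[0,0,0]],[[0,0,-4],[0,0,0]],[[0,0,-4],[0,0,0]],[[4,2,-2],[0,0,0]]]' | grep -E "clock|tcp|contact"
$c '[[[4,2,-1],[0,0,0]],[[4,2,0],[0,0,0]],[[0,0,0],[0,0,0]],[[0,0,0],[0,0,0]],[[0,0,0],[0,0,0]]]' | grep -E "clock|tcp|contact"
python3 hz.py
```

```text
clock: 22.85
tcp_pos: [0.6445, -0.2449, 0.0275]
contact_force: [-3.6, 0.4, 10.4]
scene handle 57 [203.4 205.5]
scene shaft [[-140.1, -16.7, 33.8], [-61.9, 21.3, 41.4]]
top handle 134 [204.9 207.5]
top shaft [[-144.6, -18.0, 34.3], [-60.9, 17.4, 44.1]]
clock: 23.45
tcp_pos: [0.6442, -0.2447, 0.0444]
contact_force: [-0.5, -0.1, -0.3]
clock: 23.95
tcp_pos: [0.6662, -0.2149, 0.2098]
contact_force: [0.1, -1.5, -0.4]
clock: 24.45
tcp_pos: [0.7117, -0.1305, 0.215]
contact_force: [-0.5, -0.5, 0.6]
scene handle 89 [202.  205.1]
scene shaft [[-140.1, -17.8, 33.2], [-61.9, 20.3, 40.7]]
top handle 21 [201.  206.6]
top shaft [[-144.6, -18.0, 33.6], [-60.7, 18.1, 44.2]]
```

View pics/scene_l.png

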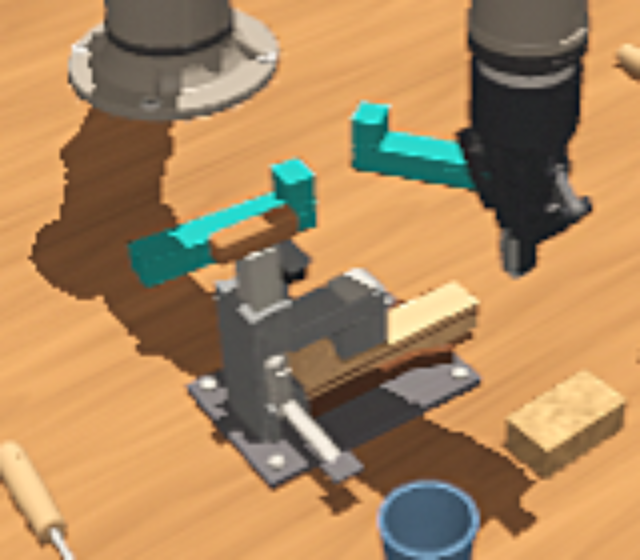

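The foot rests on the blank at (355,345), the blank is in the channel, the lever at (340,465) has sprung back up, and the gripper is clear. I'm handing in.

```bash
python3 -c "
from bench import r
print(r.hand_in())"
```

```text
the job is handed in; nothing more can be done
None
```

I finished the job and handed it in at about 24.5 s of the 72 s: the head went up to its top notch, the blank is home against the end stop (about 10 N at contact), and the foot now rests on it with the lever sprung back. The bench didn't report a verdict.

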